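Light tamp on the tamping trainer

ROBOT

A 6-joint arm with a two-finger parallel gripper is mounted at the origin on a cart in front of the work surface, level with it; the furniture and walls round the work are solid. World frame = base frame: x ahead of the robot, y to its left, z up, the work surface at z = 0. Lengths are in mm, angles in rad, forces in N, time in s.
With the tool pointing down it reaches from about 350 to 975 mm from the base axis. Payload 7.1 kg.
Tool frame: the origin (TCP) lies at the very end of the fingers, on their centre line; the grasp point (between the pads) lies 19 mm behind it; z points along the fingers, y is the direction in which the jaws open and shut (so a half turn about z gives the same grasp; the last joint's range is limited). The gripper opens to 88 mm and grips with 3 to 60 N. Pads are 20 mm wide; open, the fingers measure 115 mm over their backs; the gripper's body (75 mm by 178 mm) begins 61 mm behind the grasp point.
Start: joints at [-1.237, 0.423, 1.63, -0, 1.089, -0.019], TCP at [215.971, -586.482, 222.675] pointing down, gripper open.
Joint ranges: [-3, 3], [-0.9, 2.11], [0.09, 2.58], [-1.31, 4.45], [0.11, 2.69], [-2.54, 2.54]. Speed limits (rad/s): [2.39, 2.39, 3.01, 3.14, 3.14, 3.14].

INTERFACE

Orientations are given as a rotation vector (axis times angle).
In Python, from workcell import monitor, vision, order, find_in, regions_of, place_of gives the robot as it stands. The module is installed in compiled form; this text tells all that it offers.
- The arm moves only by the tool carry_out, never from a script. Its argument "targets" is a list of rows, each a list of 3 entries, a list of its own where there are three numbers: the turn, a rotation vector about the world's x, y, z in degrees, then the shift along the world's x, y, z in mm, then the finger opening in mm, from 0 to 87.8. In form: [[[rx, ry, rz], [x, y, z], hand], ...]. A call has 1 to 10 rows; each row is the pose to reach, as a shift and turn from the pose commanded when the call began; what a row does not reach only later rows make up. A row lasts 1/12 s, in which the tool goes at most 41.7 mm and 7.16 degrees, less where a joint would pass 70% of its speed; a pose out of reach is approached as far as the arm can. A call with a gripper value outside its range is refused whole. The fingers move at their own pace and stop on an object; the grip force is fixed at half the most. Time passes only in rows, so rows that repeat a pose let the fingers close. It gives the time, the measured TCP pose, the force and the opening at its end, in the units of the state.
- monitor.get_obs(): the state, without advancing time (a new reading comes with each control period).
- vision.get_image(name): name is "side" or "top"; returns the picture (480x640x3 uint8, red, green, blue); there is no depth.
- vision.camera_model(name): a dict with "K" (3x3 intrinsics, pixels), "dist" ([k1, k2, p1, p2, k3] as OpenCV has them; the pictures are not rectified), "rvec" (rotation vector, rad) and "tvec" (3), from world to camera coordinates, as OpenCV has them. Camera axes: x right, y down, z forward; pixel columns grow to the right and rows downward; lengths in mm; the calibration is good to about 2 mm. A picture is of the moment at which its call begins. camera_model takes no time and is no camera call.
- order.close_job(): hands the job in, once; it reports no verdict.
Trained networks look in the newest picture that a camera, given by its name, has taken for a name from the list of things; names that differ only in an ending like _2 or _b are one class to them, and where a whole thing is asked for, a point or a joint stands for the part that bears it (a point fixed in the world has none). Each returns a list of dicts, best first, with "confidence" (0 to 1); they miss things now and then, are a little off and sometimes report something else, mostly with a low value. They report only what shows in the picture. A call takes as long as a camera call. They do not tell look-alikes from the thing itself.
- find_in(query, camera): "point" ([x, y, z] in mm, in the coordinates of the camera as it stood for that picture, good to about 4 mm: the middle of the surface that is visible of it).
- regions_of(query, camera): "mask" (480x640 bool, what is visible of it).
- place_of(query, camera): "point" ([x, y, z] in mm, in the coordinates of the camera as it stood for that picture, good to about 4 mm: a listed point, or the origin of a listed thing).
The state is a dict: "t": time; "qpos": joint angles; "qvel": joint speeds; "joint_torque": joint torques, N m; "ee_pos": TCP position; "orientation": TCP orientation; "ft_force": force on the tool from outside, world axes, zero at the start; "moment": the same for the moment, N m; "width": finger opening in mm.
Only numpy, scipy, OpenCV 4.12 (cv2) and the standard library are available. Lean on these libraries where they do the work, as an engineer would, in place of code of your own. Each camera call takes 0.05 s, during which the arm holds its last target.

TASK

Check a light tamp on the tamping trainer: first turn its black dial clockwise until it clicks over into its second position and the round pad has risen out of its collar, and let go of the dial. Then pick up the wooden-handled tamper and, holding it upright and centred on the pad, press the pad gently about halfway down to the collar (4 to 5 mm), with the tamper's base never touching the collar. Finish while still holding the tamper pressed there; do not let go, and leave the dosing cup and the bar measure where they are.

Things in the scene. Friction and masses are not known exactly. Their poses are not given: they have to be found in the camera images.
- tamper: Espresso tamper standing upright, about 0.42 kg, 94 mm tall: flat steel base 58 mm in diameter and 18 mm high, a neck 28 mm in diameter, above it a round turned wooden handle of up to 36 mm diameter from 28 to 93 mm height. Origin at the centre of its underside, z up along its axis; best gripped by the handle, about 65 mm above the underside.
- trainer: Tamping trainer, fixed to the counter: a wooden block with a metal top plate, 110 mm (x) by 220 mm (y) and 32 mm high. Origin at the centre of its underside, z up. The spring pad in its steel collar is at y = +55 mm, the dial at y = -58 mm. The collar is a fixed ring, 80 mm outside and 56 mm inside diameter, its top 42 mm above the counter; the tamper's base does not fit into it.
- pad_top (a point): Centre of the top of the trainer's round grey pad (50 mm diameter, marked with two concentric circles). Parked, the top lies 2 mm below the collar's top (40 mm above the counter); with the dial clicked over it stands 9 mm above the collar's top (51 mm above the counter).
- pad (a joint): How far the pad is pressed down against its spring, m: 0 free; spring about 1.5 N per mm (4.5 mm takes about 6.8 N); at 9 mm the tamper would meet the collar. The tamper's own weight alone would sink it about 2.7 mm.
- dial_grip (a point): Grip point of the trainer's black dial, on its vertical axis at the height to grip. The dial has an upright bar grip (42 mm long, 14 mm thick, its top 76 mm above the counter; the grip point is 69 mm above the counter), along the trainer's x axis at dial angle 0 (the bar turns with the dial).
- dial (a joint): Dial angle, rad: 0 parked (it may start slightly turned), grows clockwise seen from above, stop at 1.4 = second position. It turns with about 0.04 N m of friction (no spring back); from about 0.9 a nub on its rim rides over a sprung ball plunger (about 0.2 N m in all), which clicks over at 1.12 and then keeps it from turning back. Turning it raises the pad evenly, 11 mm in all.
- dosing_cup: Bystander: small open metal dosing cup, 59 mm diameter, 46 mm high, origin at the centre of its underside.
- jigger: Bystander: hourglass-shaped double bar measure, 43 mm diameter, 86 mm high, origin at the centre of its underside. It stands towards the right of the counter (the counter is closed on the right by a tall upright panel at y = -0.37 m from x = 0.24 m onward: come in round its front edge.)
Not all that is in view belongs to the job. What is shaped like the tamper but purple or yellow is not meant.

How it is judged (in metres and radians):
On the way, in this order (a step that is already met when the one before it is completed fails the run):
1. the dial has clicked over and is let go, the tamper still standing where it was (value of joint dial above 1.25 rad and contact force between the fingers and trainer below 0.3 N and distance of tamper from where it was at the start of the episode below 0.03 m), for 0.2 s.
2. the tamper is lifted off the counter in the gripper (height (world z) of tamper above 0.03 m and contact force between the fingers and tamper above 2 N), for 0.2 s.
At the end, for the whole second after the job is handed in: Dial past 1.25 rad; pad pressed 3.5 to 6.8 mm down by the tamper with 4 to 14 N; tamper upright within 0.1 rad, centred within 8 mm of the pad's centre, at rest and still gripped; the fingers do not touch the trainer (value of joint dial above 1.25 rad and value of joint pad between 0.0035 and 0.0068 m and horizontal distance between tamper and pad_top below 0.008 m and angle between tamper's own z axis and vertical below 0.1 rad and contact force between tamper and trainer between 4 and 14 N and contact force between the fingers and tamper above 2 N and contact force between the fingers and trainer below 0.5 N and linear speed of tamper below 0.01 m/s); the arm keeps its last pose, push and grip.
It fails at once if tamper pushed hard (over 25 N) on the trainer (contact force between tamper and trainer above 25 N).
It fails at once if the pad pressed down to the collar (value of joint pad above 0.0088 m).
It fails at once if the dosing_cup is moved (distance of dosing_cup from where it was at the start of the episode above 0.03 m).
It fails at once if the jigger is moved (distance of jigger from where it was at the start of the episode above 0.03 m).
It also fails if it takes over 72 s, if anything falls off the work surface, if the arm or the gripper's body presses on something with over 40 N, if the wrist force passes 120 N, or if a joint passes its speed limit or range.

## Working session

There is one attempt and no reset: what is moved stays moved. The work goes in short steps, Python scripts to look and compute and a tool call to move; the robot and the scene stay as the last step left them, time stands still between calls to the robot, and variables do not carry over. Pictures are saved under pics/ and viewed, and the job is handed in when it is done.

Besides the shell and the picture viewer there is one more tool, called after "Request:" as name(argument=value, ...), one argument or row to a line, values as JSON. carry_out: Moves the arm, as the interface text tells. Its arguments: {"type":"object","properties":{"targets":{"type":"array","items":{"type":"array"}}},"required":["targets"]}

```bash
mkdir -p pics
cat > h.py <<'E'
import numpy as np, cv2
from workcell import monitor, vision, order, find_in, regions_of, place_of
def cam(n):
    m=vision.camera_model(n); R=cv2.Rodrigues(np.array(m['rvec'],float))[0]; return np.array(m['K'],float),np.array(m['dist'],float),R,np.array(m['tvec'],float).ravel()
def toworld(n,p):
    K,d,R,t=cam(n); return R.T@(np.array(p)-t)
def proj(n,P):
    m=vision.camera_model(n); return cv2.projectPoints(np.array(P,float).reshape(-1,1,3),np.array(m['rvec'],float),np.array(m['tvec'],float),np.array(m['K'],float),np.array(m['dist'],float))[0].reshape(-1,2)
def onplane(n,px,z):
    K,d,R,t=cam(n); u=cv2.undistortPoints(np.array(px,float).reshape(-1,1,2),K,d).reshape(-1,2)
    o=-R.T@t; r=[]
    for a in u:
        v=R.T@np.array([a[0],a[1],1]); r.append(o+v*(z-o[2])/v[2])
    return np.array(r)
def save(n,f,img=None):
    im=vision.get_image(n) if img is None else img
    cv2.imwrite('pics/'+f,im[:,:,::-1]); return im
E
python3 - <<'E'
from h import *
np.set_printoptions(precision=1,suppress=True)
o=monitor.get_obs(); print(o)
for n in('side','top'):
    save(n,n+'0.png')
    K,d,R,t=cam(n); print(n,-R.T@t,R[2])
    for q in ('tamper','trainer','pad_top','dial_grip','dosing_cup','jigger'):
        for r in place_of(q,n)[:4]: 
            w=toworld(n,r['point']); print(n,q,round(r['confidence'],2),w,proj(n,w)[0])
E
```

```text
{'t': 0.0, 'qpos': array([-1.2,  0.4,  1.6, -0. ,  1.1, -0. ]), 'qvel': array([ 0.,  0.,  0., -0.,  0.,  0.]), 'joint_torque': array([ -0. , -54.5, -27.4,   0.1,   0. ,  -0. ]), 'ee_pos': array([ 215.8, -586. ,  221.9]), 'orientation': array([-3.1, -0.6,  0. ]), 'ft_force': array([0.2, 0. , 0. ]), 'moment': array([-0.,  0.,  0.]), 'width': 87.83186654509527}
side [350.7 719.3 628.7] [ 0.2 -0.8 -0.6]
side tamper 0.89 [610.6 -57.4   2.8] [306.  253.2]
side tamper 0.78 [ 503.4 -155.8    0. ] [368.8 236.8]
side tamper 0.67 [ 600.7 -158.1   -0.7] [324.9 228.5]
side tamper 0.56 [ 592.4 -259.8    1.6] [341.  204.4]
side pad_top 0.98 [545.9 233.2  43.1] [286.  351.9]
side dial_grip 0.61 [536.7 123.9  74.7] [313.9 291.1]
side dosing_cup 0.7 [443.6 -58.1   0.4] [387.9 270.1]
side jigger 0.7 [714.5 -98.4   6.4] [265.3 231.5]
side jigger 0.18 [442.7 -59.5   0.6] [388.5 269.7]
top [507.6   1.6 938.8] [ 0.1 -0.  -1. ]
top tamper 0.91 [609.1 -55.4   2.3] [330.6 219.6]
top tamper 0.86 [ 587.  -262.5    1.7] [427.1 229.7]
top tamper 0.71 [ 601.2 -155.7    0.3] [377.6 223.3]
top tamper 0.55 [ 508.3 -160.4    1.5] [380.4 266.8]
top trainer 0.83 [539.3 176.4  -6.5] [221.4 253.2]
top trainer 0.55 [ 603.2 -157.    -1. ] [378.  222.4]
top pad_top 0.96 [544.  234.6  42.7] [188.2 250.2]
top dial_grip 0.72 [532.4 119.5  73.7] [243.1 255.3]
top dosing_cup 0.82 [442.2 -61.2  -2.6] [333.8 298.5]
top dosing_cup 0.72 [ 603.2 -156.5   -1.2] [377.8 222.4]
top jigger 0.74 [716.9 -95.    0.2] [348.5 169.6]
```

View pics/side0.png

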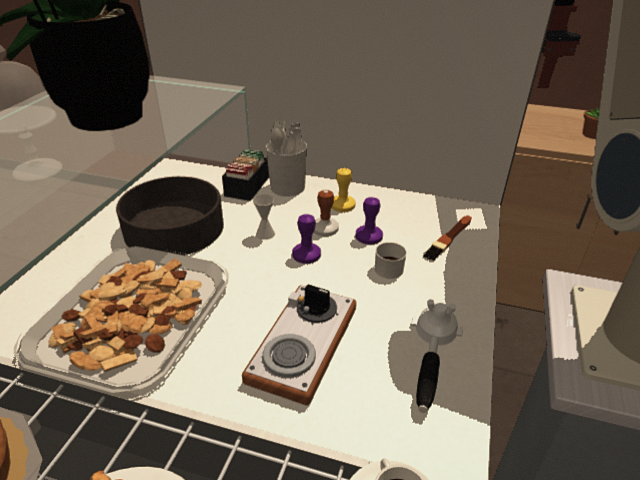

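View pics/top0.png

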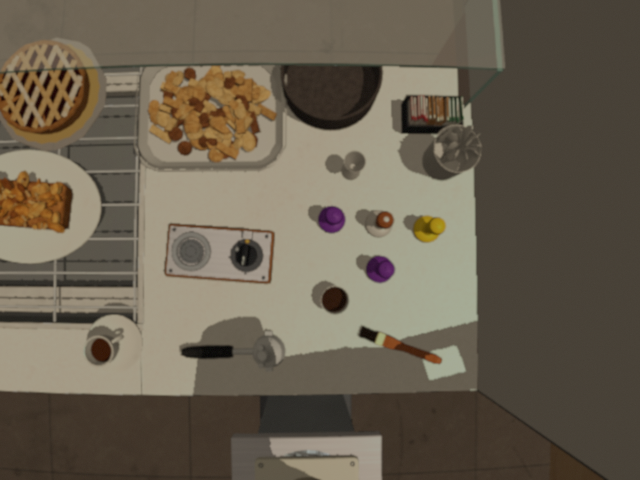

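```bash
python3 -c "
import cv2,numpy as np
a=cv2.imread('pics/side0.png')[130:310,220:440];b=cv2.imread('pics/top0.png')[140:320,280:470]
cv2.imwrite('pics/c0.png',np.hstack([cv2.resize(x,(400,340),interpolation=3) for x in(a,b)]))
a=cv2.imread('pics/top0.png')[200:310,150:290];cv2.imwrite('pics/c1.png',cv2.resize(a,None,fx=5,fy=5,interpolation=3))"
```

```text
(no output)
```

View pics/c0.png

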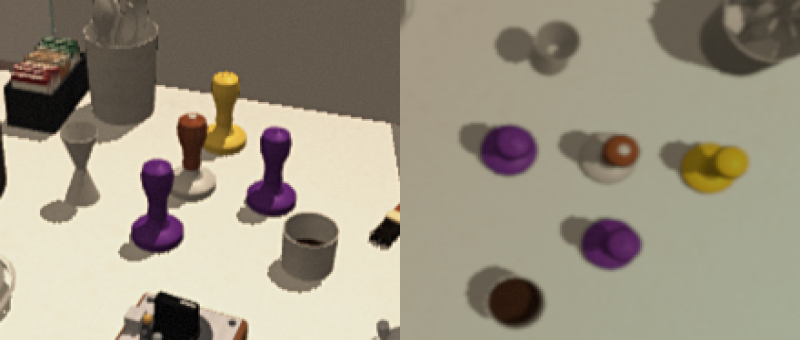

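View pics/c1.png

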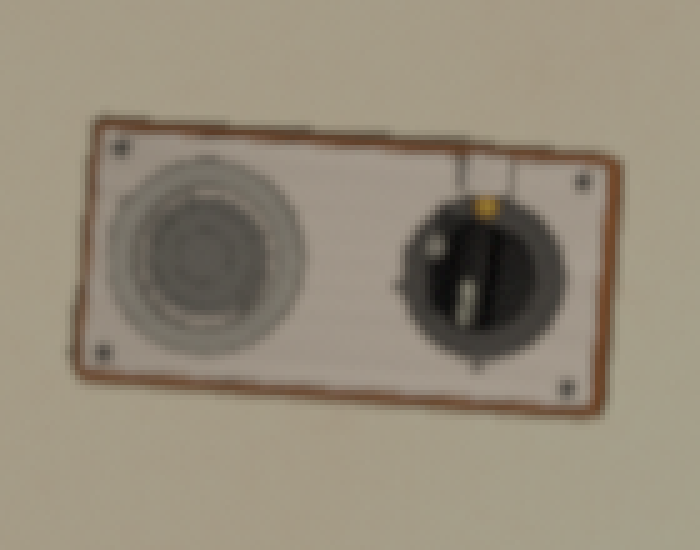

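Run:
```python
from h import *
np.set_printoptions(precision=2,suppress=True)
o=monitor.get_obs(); R=cv2.Rodrigues(o['orientation'])[0]; print(R)
c=np.array([[98,118],[620,158],[602,415],[77,378]])/5.+[150-.4,200-.4]
w=onplane('top',c,32);print(w, w.mean(0))
# yaw: trainer y = right->left ; x = bottom->top
yv=(w[0]-w[1]+w[3]-w[2]);xv=(w[0]-w[3]+w[1]-w[2]);print('lens',np.linalg.norm(yv)/2,np.linalg.norm(xv)/2,'yaw',np.degrees(np.arctan2(-yv[0],yv[1])),np.degrees(np.arctan2(xv[1],xv[0])))
yaw=np.arctan2(-yv[0],yv[1]);C=w.mean(0)[:2];ey=np.array([-np.sin(yaw),np.cos(yaw)])
print('pad',C+55*ey,'dial',C-58*ey)
print('collar',onplane('top',[150-.4+206/5,200-.4+256/5],42))
print('bar px',onplane('top',np.array([[466,325],[487,215]])/5.+[149.6,199.6],76))
for n in('side','top'):
    for q in('dial_grip','tamper'):
        for r in regions_of(q,n)[:5]:
            ys,xs=np.nonzero(r['mask']);print(n,q,r['confidence'],xs.mean(),ys.mean(),xs.min(),xs.max(),ys.min(),ys.max())
s=cv2.imread('pics/side0.png')[270:410,230:370];cv2.imwrite('pics/c2.png',cv2.resize(s,None,fx=4.2,fy=4.2,interpolation=3))
```

```text
[[ 0.94  0.35  0.  ]
 [ 0.35 -0.94 -0.  ]
 [-0.    0.   -1.  ]]
[[599.97 277.15  32.  ]
 [582.41  63.07  32.  ]
 [477.88  70.57  32.  ]
 [493.75 284.74  32.  ]] [538.5  173.88  32.  ]
lens 214.77779331873356 105.64276908332727 yaw -4.462906869072995 -4.09468213298863
pad [542.78 228.71] dial [533.99 116.06]
collar [[542.84 229.44  42.  ]]
bar px [[514.33 119.7   76.  ]
 [556.87 111.62  76.  ]]
side dial_grip 0.72 315.9792899408284 300.15976331360946 304 329 285 314
side tamper 0.94 369.596919127086 223.7201540436457 356 382 198 244
side tamper 0.87 325.75436241610737 216.01073825503354 315 338 191 236
side tamper 0.87 343.5373765867419 192.55289139633285 332 356 168 212
side tamper 0.66 306.1324570273003 240.92821031344792 292 320 214 263
top dial_grip 0.65 245.19298245614036 254.7218045112782 235 256 244 265
top tamper 0.89 378.89156626506025 223.0527108433735 364 393 210 237
top tamper 0.83 379.223752151463 268.9432013769363 366 393 256 282
top tamper 0.79 330.86522462562397 219.5890183028286 317 345 206 233
top tamper 0.56 428.17211948790896 228.13655761024182 413 445 215 242
```

View pics/c2.png

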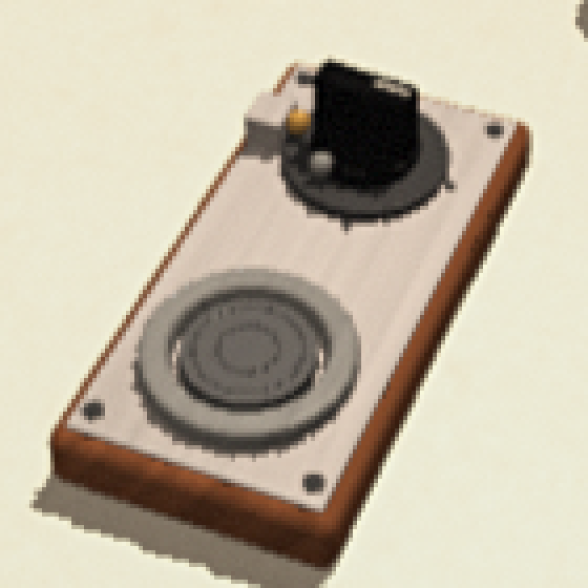

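Four tamper-shaped candidates in the top picture: purple (331,219), wood and steel (379,223), yellow (428,230), purple (380,268). The enlarged crop shows only the one at (379,223) has a brown wooden handle on a steel base, so that is the tamper, at about (601,-157). The dial is at about (535,117), its bar turned about 6° already. First I'll go round the panel's front edge.

Request:
carry_out(
  targets=[
    [[0, 0, 7], [-35, 5, 0], 40],
    [[0, 0, 14], [-70, 15, 0], 40],
    [[0, 0, 21], [-105, 35, 0], 40],
    [[0, 0, 28], [-125, 70, 0], 40],
    [[0, 0, 35], [-135, 110, 0], 40],
    [[0, 0, 42], [-140, 150, 0], 40],
    [[0, 0, 49], [-145, 190, 0], 40],
    [[0, 0, 56], [-145, 222, 0], 40],
    [[0, 0, 63], [-145, 222, 0], 40],
    [[0, 0, 70], [-145, 222, 0], 40],
  ],
)

```text
t: 1.73
ee_pos: [70.8, -362.7, 222.9]
orientation: [2.21, 2.232, -0.0]
ft_force: [0.6, -0.9, 0.3]
width: 40.1
```

Request:
carry_out(
  targets=[
    [[0, 0, 7], [43, 14, 0], 40],
    [[0, 0, 14], [85, 30, 0], 40],
    [[0, 0, 21], [124, 52, 0], 40],
    [[0, 0, 28], [161, 78, 0], 40],
    [[0, 0, 35], [194, 108, 0], 40],
    [[0, 0, 42], [223, 143, 0], 40],
    [[0, 0, 49], [248, 180, 0], 40],
    [[0, 0, 56], [268, 220, 0], 40],
    [[0, 0, 63], [283, 263, 0], 40],
    [[0, 0, 70], [292, 306, 0], 40],
  ],
)

```text
t: 2.57
ee_pos: [355.7, -86.5, 223.2]
orientation: [0.53, 3.095, -0.0]
ft_force: [0.6, 0.1, -0.7]
width: 39.9
```

Request:
carry_out(
  targets=[
    [[0, 0, 7], [28, 28, 0], 40],
    [[0, 0, 9], [56, 56, 0], 40],
    [[0, 0, 9], [84, 84, 0], 40],
    [[0, 0, 9], [112, 112, 0], 40],
    [[0, 0, 9], [140, 140, -20], 40],
    [[0, 0, 9], [165, 165, -50], 40],
    [[0, 0, 9], [172, 175, -85], 40],
    [[0, 0, 9], [172, 175, -115], 40],
    [[0, 0, 9], [172, 175, -115], 40],
    [[0, 0, 9], [172, 175, -115], 40],
  ],
)

```text
t: 3.4
ee_pos: [524.8, 86.7, 106.5]
orientation: [-0.294, -3.123, 0.002]
ft_force: [0.3, 0.7, 0.6]
width: 39.7
```

Run:
```python
from h import *
o=monitor.get_obs();print(o['ee_pos'],o['orientation'],o['qpos'],o['t'])
a=save('side','s1.png')[150:370,230:450];b=save('top','t1.png')[190:320,150:330]
cv2.imwrite('pics/c3.png',np.hstack([cv2.resize(x,(400,400),interpolation=3) for x in(a,b)])[:,:,::-1])
```

```text
[524.81152235  86.68806958 106.5021961 ] [-2.94019221e-01 -3.12341897e+00  1.77402542e-03] [ 1.41375753e-01  4.59439601e-01  1.90825763e+00 -1.17388949e-04
  7.78403934e-01 -1.24162240e+00] 3.4
```

View pics/c3.png

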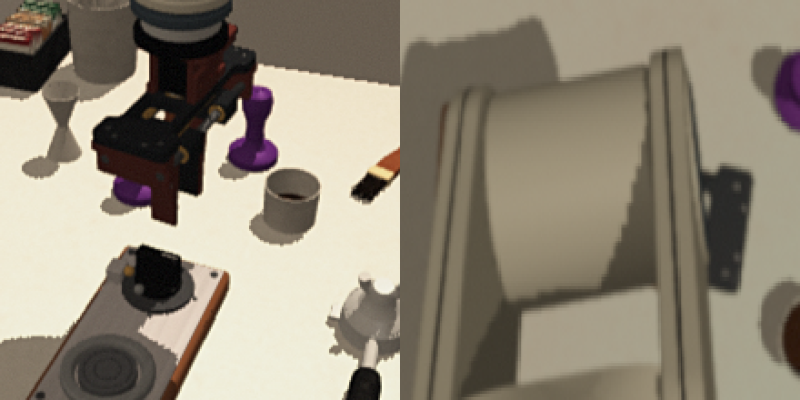

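Request:
carry_out(
  targets=[
    [[0, 0, 0], [0, 0, 0], 40],
    [[0, 0, 0], [0, 0, 0], 40],
  ],
)

```text
t: 3.67
ee_pos: [527.4, 86.5, 109.9]
orientation: [0.296, 3.124, 0.001]
ft_force: [-1.3, -0.4, -0.1]
width: 40.1
```

Request:
carry_out(
  targets=[
    [[0, 0, 0], [4, 15, 0], 40],
    [[0, 0, 0], [8, 30.5, 0], 40],
    [[0, 0, 0], [8, 30.5, 0], 40],
    [[0, 0, 0], [8, 30.5, 0], 40],
  ],
)

```text
t: 4.0
ee_pos: [534.9, 117.5, 108.9]
orientation: [0.294, 3.126, 0.001]
ft_force: [-0.3, 0.2, 0.3]
width: 39.9
```

Run:
```python
from h import *
o=monitor.get_obs();print(o['ee_pos'],o['orientation'],o['t'])
im=save('side','s2.png').copy()
a=im[180:340,240:400]
cv2.imwrite('pics/c4.png',cv2.resize(a,(560,560),interpolation=3)[:,:,::-1])
print(proj('side',[o['ee_pos'],[535,117,76]]))
```

```text
[534.89430526 117.46799071 108.92421242] [2.93634086e-01 3.12573521e+00 7.81299984e-04] 4.0
[[316.3350002  272.64249765]
 [316.21516352 288.04552964]]
```

View pics/c4.png

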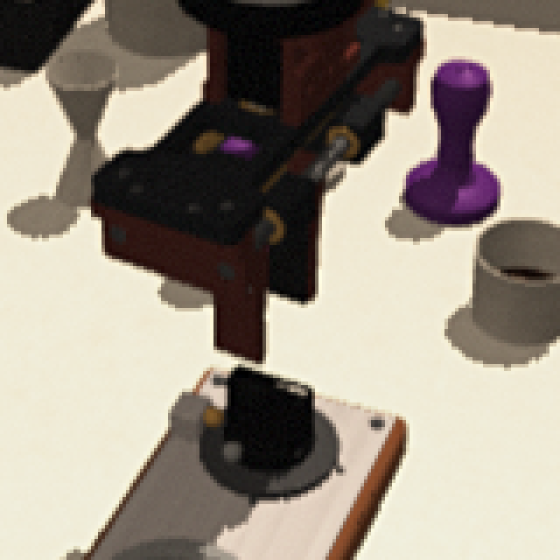

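Request:
carry_out(
  targets=[
    [[0, 0, 0], [0, -0.5, -20], 40],
    [[0, 0, 0], [0, -0.5, -40], 40],
    [[0, 0, 0], [0, -0.5, -54], 40],
    [[0, 0, 0], [0, -0.5, -54], 40],
  ],
)

```text
t: 4.38
ee_pos: [532.3, 115.6, 51.7]
orientation: [-0.296, -3.124, 0.002]
ft_force: [-1.2, -0.3, -0.2]
width: 40.1
```

Request:
carry_out(
  targets=[
    [[0, 0, 0], [0, 0, 0], 10],
    [[0, 0, 0], [0, 0, 0], 10],
    [[0, 0, 0], [0, 0, 0], 10],
    [[0, 0, 0], [0, 0, 0], 10],
    [[0, 0, 0], [0, 0, 0], 10],
    [[0, 0, 0], [0, 0, 0], 10],
  ],
)

```text
t: 4.88
ee_pos: [535.7, 118.2, 54.8]
orientation: [0.296, 3.124, 0.004]
ft_force: [0.9, 7.8, 0.1]
width: 13.8
```

Request:
carry_out(
  targets=[
    [[0, 0, 0], [0, 1.5, 0], 10],
    [[0, 0, -5], [0, 1.5, 0], 10],
    [[0, 0, -10], [0, 1.5, 0], 10],
    [[0, 0, -15], [0, 1.5, 0], 10],
    [[0, 0, -20], [0, 1.5, 0], 10],
    [[0, 0, -25], [0, 1.5, 0], 10],
    [[0, 0, -30], [0, 1.5, 0], 10],
    [[0, 0, -35], [0, 1.5, 0], 10],
    [[0, 0, -40], [0, 1.5, 0], 10],
    [[0, 0, -40], [0, 1.5, 0], 10],
  ],
)

```text
t: 5.72
ee_pos: [534.6, 116.7, 54.8]
orientation: [1.352, 2.834, -0.003]
ft_force: [-0.7, -10.4, 8.4]
width: 13.5
```

```bash
python3 -c "
from h import *
print(monitor.get_obs())"
```

```text
{'t': 5.7167, 'qpos': array([ 0.19441417,  0.56202295,  1.89420561, -0.00341302,  0.68523246,
       -0.48364093]), 'qvel': array([ 0.00150156, -0.00229385,  0.00033347,  0.00477866, -0.00163486,
       -0.11958124]), 'joint_torque': array([  5.24231315, -48.78416061, -17.19274342,   1.9337482 ,
        -0.79308288,   1.12971805]), 'ee_pos': array([534.56193451, 116.70271986,  54.78193499]), 'orientation': array([ 1.35186151e+00,  2.83430647e+00, -2.59522596e-03]), 'ft_force': array([ -0.69841511, -10.40881592,   8.43489039]), 'moment': array([-1.90248476,  0.07014324, -0.05782903]), 'width': 13.483421381855644}
```

Request:
carry_out(
  targets=[
    [[0, 0, -4], [0.3, -1, 0], 10],
    [[0, 0, -8], [0.3, -1, 0], 10],
    [[0, 0, -12], [0.3, -1, 0], 10],
    [[0, 0, -16], [0.3, -1, 0], 10],
    [[0, 0, -20], [0.3, -1, 0], 10],
    [[0, 0, -24], [0.3, -1, 0], 10],
    [[0, 0, -28], [0.3, -1, 0], 10],
    [[0, 0, -32], [0.3, -1, 0], 10],
    [[0, 0, -35], [0.3, -1, 0], 10],
    [[0, 0, -35], [0.3, -1, 0], 10],
  ],
)

```text
t: 6.55
ee_pos: [532.9, 116.0, 54.7]
orientation: [-2.139, -2.3, 0.006]
ft_force: [-7.2, -6.9, 13.8]
width: 13.8
```

```bash
python3 -c "
from h import *
o=monitor.get_obs();print(o['qpos'],o['moment'],o['ft_force'])
im=save('side','s3.png')
cv2.imwrite('pics/c5.png',cv2.resize(im[230:410,230:410],(580,580),interpolation=3)[:,:,::-1])
"
```

```text
[ 0.19337657  0.56149297  1.89563156 -0.00257006  0.68793483  0.12259769] [-1.19172575  1.10495307  0.63520382] [-7.19373597 -6.85012055 13.77588361]
```

View pics/c5.png

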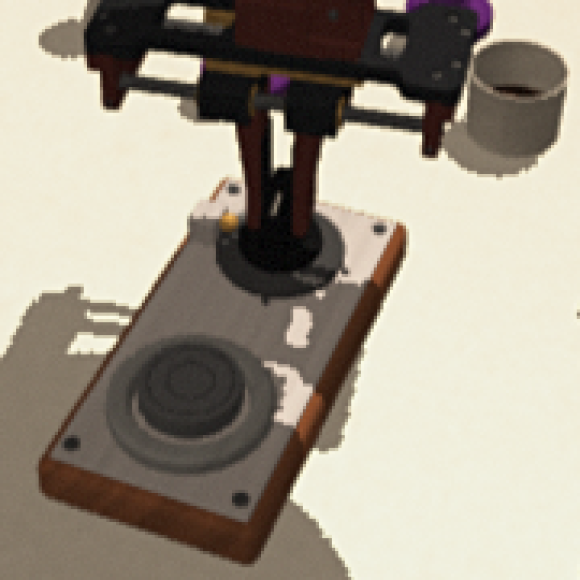

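Request:
carry_out(
  targets=[
    [[0, 0, 0], [0, 0, 0], 40],
    [[0, 0, 0], [0, 0, 0], 40],
    [[0, 0, 0], [0, 0, 0], 40],
    [[0, 0, 0], [0, 0, 0], 40],
    [[0, 0, 0], [0, 0, 30], 40],
    [[0, 0, 0], [0, 0, 60], 40],
    [[0, 0, 0], [0, 0, 100], 60],
    [[0, 0, 0], [0, 0, 140], 60],
    [[0, 0, 0], [0, 0, 160], 60],
    [[0, 0, 0], [0, 0, 160], 60],
  ],
)

```text
t: 7.43
ee_pos: [537.7, 118.0, 218.9]
orientation: [2.134, 2.298, 0.012]
ft_force: [-0.2, -0.0, -0.6]
width: 59.5
```

```bash
python3 -c "
from h import *
o=monitor.get_obs();print(o['qpos'],o['ee_pos'],o['ft_force'])
im=save('side','s4.png')
cv2.imwrite('pics/c6.png',cv2.resize(im[230:410,230:410],(580,580),interpolation=3)[:,:,::-1])
"
```

```text
[1.94454284e-01 3.14850149e-01 1.80526674e+00 9.81133758e-05
 1.01219023e+00 1.20729724e-01] [537.67374262 118.04584748 218.92066157] [-0.20260678 -0.00392226 -0.58527713]
```

View pics/c6.png

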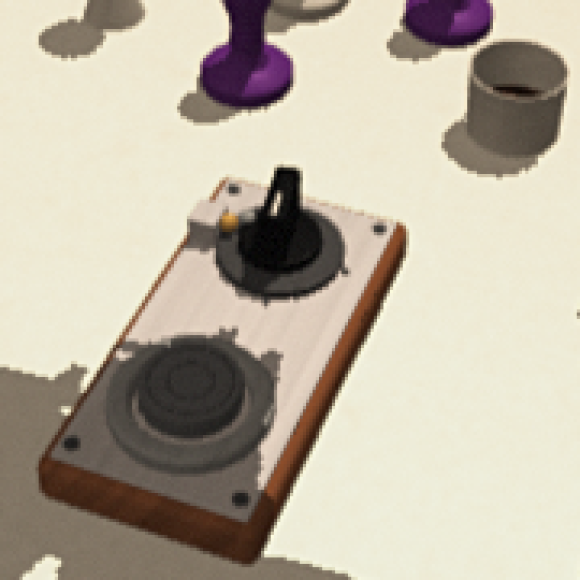

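Run:
```python
from h import *
np.set_printoptions(precision=1,suppress=True)
for n,f in(('top','top0.png'),('side','s4.png')):
    im=cv2.imread('pics/'+f); hsv=cv2.cvtColor(im,cv2.COLOR_BGR2HSV)
    c=proj(n,[601,-157,65])[0]; 
    m=((hsv[...,0]<15)|(hsv[...,0]>170))&(hsv[...,1]>110)
    yy,xx=np.mgrid[:480,:640]; m&=(abs(xx-c[0])<22)&(abs(yy-c[1])<30)
    ys,xs=np.nonzero(m); print(n,c,len(xs),xs.mean(),ys.mean(),xs.min(),xs.max(),ys.min(),ys.max())
    print(onplane(n,[[xs.mean(),ys.mean()]],75 if n=='top' else 60))
    # predicted silhouettes of handle cylinder r18 28..93 compare
    P=[[601+18*np.cos(a),-157+18*np.sin(a),z] for a in np.linspace(0,6.28,40) for z in (35,85)]
    p=proj(n,P);print(p.min(0),p.max(0))
for n in('top','side'):
    vision.get_image(n)
    for r in place_of('tamper',n)+place_of('pad_top',n): w=toworld(n,r['point']);print(n,r['confidence'],w)
im=cv2.imread('pics/s4.png')[150:270,280:400];cv2.imwrite('pics/c7.png',cv2.resize(im,(580,580),interpolation=3))
```

```text
top [383.6 220.1] 196 383.7908163265306 219.83163265306123 376 392 212 227
[[ 600.5 -155.7   75. ]]
[372.3 209.8] [394.5 230.4]
side [325.2 202.7] 686 332.02623906705537 199.65014577259475 318 347 176 220
[[ 593.  -181.1   60. ]]
[316.5 190. ] [334.1 219.5]
top 0.96 [607.5 -55.4   6.5]
top 0.8 [ 604.2 -155.8   -1.8]
top 0.68 [ 591.2 -261.2   -3.4]
top 0.61 [ 503.7 -158.3    0.6]
side 0.97 [607.2 -52.3   2.2]
side 0.8 [ 504.  -158.1    2. ]
side 0.73 [ 601.9 -158.9    1.7]
side 0.6 [ 591.7 -261.7    3.2]
side 0.94 [544.6 230.8  52.8]
```

View pics/c7.png

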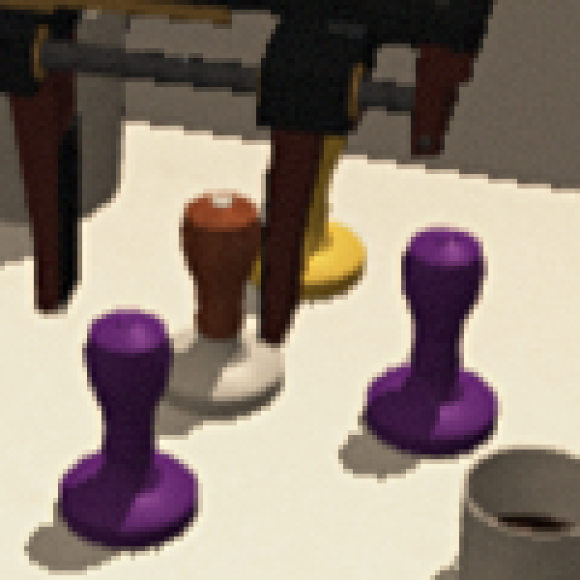

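Request:
carry_out(
  targets=[
    [[0, 0, 0], [9, -38, 0], 60],
    [[0, 0, 0], [18, -76, 0], 60],
    [[0, 0, 0], [27, -114, 0], 60],
    [[0, 0, 0], [36, -152, 0], 60],
    [[0, 0, 0], [45, -190, 0], 60],
    [[0, 0, 0], [54, -228, 0], 60],
    [[0, 0, 0], [62, -262, 0], 60],
    [[0, 0, 0], [64, -275, -20], 60],
    [[0, 0, 0], [64, -275, -50], 60],
    [[0, 0, 0], [64, -275, -80], 60],
  ],
)

```text
t: 8.62
ee_pos: [598.8, -159.3, 132.3]
orientation: [2.14, 2.299, 0.001]
ft_force: [0.4, -0.5, -0.5]
width: 60.1
```

Request:
carry_out(
  targets=[
    [[0, 0, 0], [0, 0, 0], 60],
    [[0, 0, 0], [0, 0, 0], 60],
  ],
)

```text
t: 8.78
ee_pos: [596.9, -157.3, 131.5]
orientation: [-2.135, -2.298, 0.004]
ft_force: [0.2, -0.3, 1.1]
width: 60.4
```

```bash
python3 -c "
from h import *
o=monitor.get_obs();print(o['t'],o['ee_pos'],o['orientation'])
im=save('side','s5.png');cv2.imwrite('pics/c8.png',cv2.resize(im[130:270,260:400],(580,580),interpolation=3)[:,:,::-1])
"
```

```text
8.7833 [ 596.92314816 -157.31727237  131.4907318 ] [-2.13515514 -2.29784456  0.00380997]
```

View pics/c8.png

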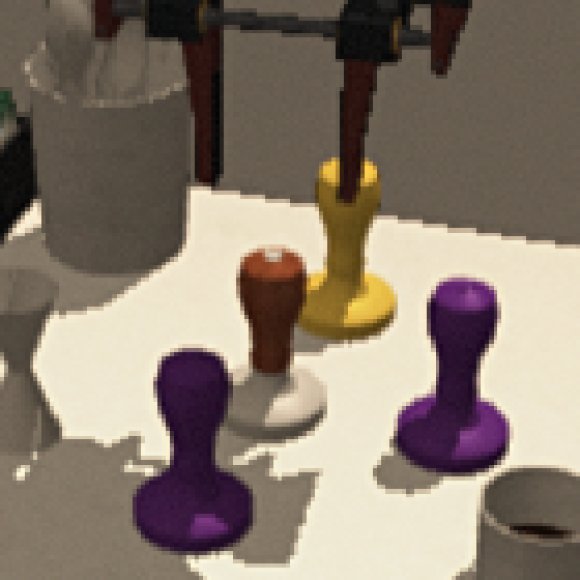

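Request:
carry_out(
  targets=[
    [[0, 0, 0], [4.5, 0, 0], 60],
    [[0, 0, 0], [4.5, 0, -20], 60],
    [[0, 0, 0], [4.5, 0, -45], 60],
    [[0, 0, 0], [4.5, 0, -65], 60],
    [[0, 0, 0], [4.5, 0, -78], 60],
    [[0, 0, 0], [4.5, 0, -85], 60],
    [[0, 0, 0], [4.5, 0, -85], 60],
    [[0, 0, 0], [4.5, 0, -85], 60],
  ],
)

```text
t: 9.5
ee_pos: [603.9, -157.8, 49.6]
orientation: [2.137, 2.301, 0.001]
ft_force: [-0.4, -1.0, 0.6]
width: 60.1
```

```bash
python3 -c "
from h import *
o=monitor.get_obs();print(o['t'],o['ee_pos'],o['orientation'],o['ft_force'])
im=save('side','s6.png');cv2.imwrite('pics/c9.png',cv2.resize(im[150:270,280:400],(580,580),interpolation=3)[:,:,::-1])
"
```

```text
9.5 [ 603.91850718 -157.80617854   49.60715733] [2.13722880e+00 2.30099157e+00 9.12624599e-04] [-0.35375611 -1.04292572  0.6405023 ]
```

View pics/c9.png

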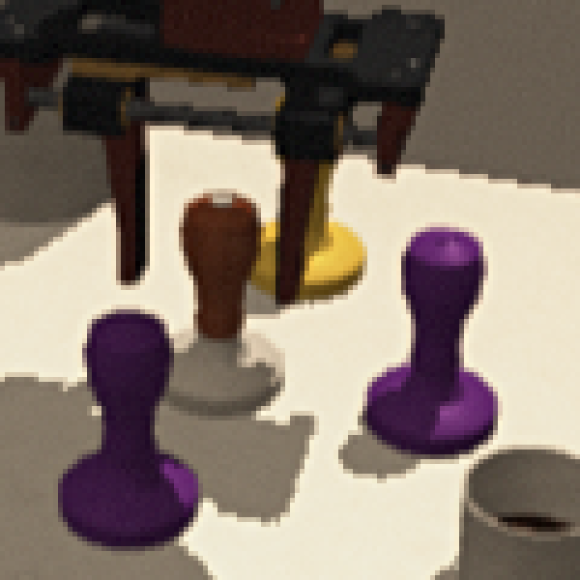

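Request:
carry_out(
  targets=[
    [[0, 0, 0], [-2, 0.5, -3], 60],
    [[0, 0, 0], [-2, 0.5, -3], 60],
    [[0, 0, 0], [-2, 0.5, -3], 25],
    [[0, 0, 0], [-2, 0.5, -3], 25],
    [[0, 0, 0], [-2, 0.5, -3], 25],
    [[0, 0, 0], [-2, 0.5, -3], 25],
    [[0, 0, 0], [-2, 0.5, -3], 25],
    [[0, 0, 0], [-2, 0.5, -3], 25],
    [[0, 0, 0], [-2, 0.5, -3], 25],
    [[0, 0, 0], [-2, 0.5, -3], 25],
  ],
)

```text
t: 10.38
ee_pos: [600.8, -157.2, 45.7]
orientation: [-2.138, -2.301, 0.0]
ft_force: [-2.9, -0.0, 4.2]
width: 34.2
```

```bash
python3 -c "
from h import *
o=monitor.get_obs();print(o['t'],o['ee_pos'],o['orientation'],o['ft_force'],o['moment'],o['width'])
im=save('side','s7.png');cv2.imwrite('pics/c10.png',cv2.resize(im[150:270,280:400],(580,580),interpolation=3)[:,:,::-1])
"
```

```text
10.3833 [ 600.82014301 -157.23045202   45.73810878] [-2.13792722e+00 -2.30134403e+00  4.95718944e-04] [-2.87703044 -0.03034754  4.17825376] [-0.0415324   0.3319865  -0.00150108] 34.1959994901585
```

View pics/c10.png

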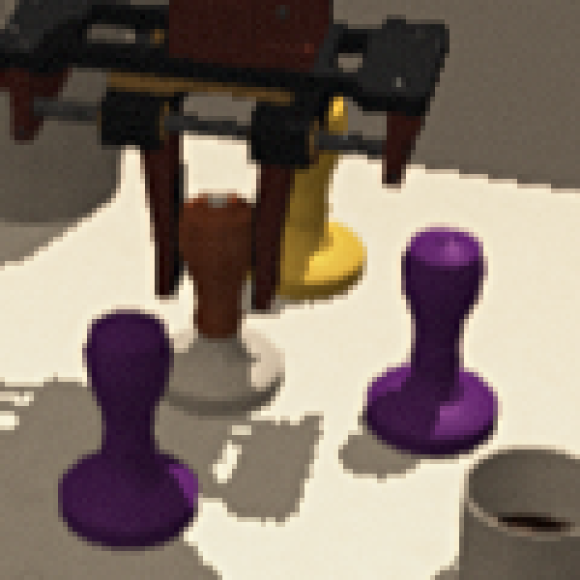

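Request:
carry_out(
  targets=[
    [[0, 0, 0], [0, 0, 5], 20],
    [[0, 0, 0], [0, 0, 15], 20],
    [[0, 0, 0], [0, 0, 30], 20],
    [[0, 0, 0], [0, 0, 50], 20],
    [[0, 0, 0], [0, 0, 75], 20],
    [[0, 0, 0], [0, 0, 105], 20],
    [[0, 0, 0], [0, 0, 135], 20],
    [[0, 0, 0], [0, 0, 150], 20],
    [[0, 0, 0], [0, 0, 150], 20],
    [[0, 0, 0], [0, 0, 150], 20],
  ],
)

```text
t: 11.27
ee_pos: [601.4, -157.2, 196.5]
orientation: [2.137, 2.3, 0.002]
ft_force: [-0.0, -0.5, -4.2]
width: 33.7
```

```bash
python3 -c "
from h import *
o=monitor.get_obs();print(o['t'],o['ee_pos'],o['orientation'],o['ft_force'],o['moment'],o['width'])
im=save('side','s8.png');cv2.imwrite('pics/c11.png',cv2.resize(im[80:260,240:420],(580,580),interpolation=3)[:,:,::-1])
"
```

```text
11.2667 [ 601.39887421 -157.22897035  196.49778642] [2.13705590e+00 2.30039560e+00 1.50360624e-03] [-0.02693942 -0.50233934 -4.17030196] [-0.01659665 -0.03582094 -0.00367496] 33.718869177152385
```

View pics/c11.png

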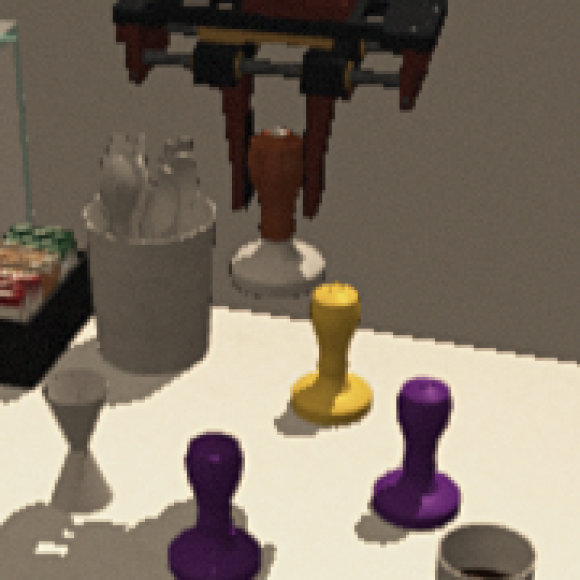

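Request:
carry_out(
  targets=[
    [[0, 0, 0], [-5, 34, 0], 20],
    [[0, 0, 0], [-11, 70, 0], 20],
    [[0, 0, 0], [-17, 108, 0], 20],
    [[0, 0, 0], [-22, 146, 0], 20],
    [[0, 0, 0], [-28, 184, 0], 20],
    [[0, 0, 0], [-34, 222, 0], 20],
    [[0, 0, 0], [-39, 260, 0], 20],
    [[0, 0, 0], [-45, 298, 0], 20],
    [[0, 0, 0], [-51, 334, 0], 20],
    [[0, 0, 0], [-55, 362, 0], 20],
  ],
)

```text
t: 12.15
ee_pos: [544.0, 207.0, 193.4]
orientation: [-2.136, -2.301, 0.005]
ft_force: [0.7, -0.5, -5.0]
width: 33.8
```

Request:
carry_out(
  targets=[
    [[0, 0, 0], [-2, 15, 0], 20],
    [[0, 0, 0], [-3, 25, -20], 20],
    [[0, 0, 0], [-3, 25, -45], 20],
    [[0, 0, 0], [-3, 25, -70], 20],
    [[0, 0, 0], [-3, 25, -80], 20],
    [[0, 0, 0], [-3, 25, -80], 20],
    [[0, 0, 0], [-3, 25, -80], 20],
    [[0, 0, 0], [-3, 25, -80], 20],
  ],
)

```text
t: 12.82
ee_pos: [543.7, 229.8, 116.3]
orientation: [2.138, 2.301, 0.001]
ft_force: [0.4, 1.0, -4.1]
width: 33.6
```

```bash
python3 -c "
from h import *
o=monitor.get_obs();print(o['t'],o['ee_pos'],o['orientation'],o['ft_force'],o['moment'],o['width'])
im=save('side','s9.png').copy();e=o['ee_pos']
th=np.linspace(0,6.28,200)
S=5
b=cv2.resize(im[270:400,220:350],None,fx=S,fy=S,interpolation=cv2.INTER_CUBIC)
for c,r,z,col in((e[:2],29,e[2]-46,(255,0,0)),(e[:2],29,e[2]-28,(255,0,0)),((543,230),40,42,(0,255,0)),((543,230),25,51,(0,255,0))):
    p=(proj('side',[[c[0]+r*np.cos(a),c[1]+r*np.sin(a),z] for a in th])-[220,270]+.5)*S
    cv2.polylines(b,[p.astype(int).reshape(-1,1,2)],True,col,1)
cv2.imwrite('pics/c12.png',b[:600,:,::-1])
im=cv2.imread('pics/s4.png')
b=cv2.resize(im[300:410,220:350],None,fx=S,fy=S,interpolation=cv2.INTER_CUBIC)
for c,r,z,col in(((543,230),40,42,(0,255,0)),((543,230),25,51,(0,0,255))):
    p=(proj('side',[[c[0]+r*np.cos(a),c[1]+r*np.sin(a),z] for a in th])-[220,300]+.5)*S
    cv2.polylines(b,[p.astype(int).reshape(-1,1,2)],True,col,1)
cv2.imwrite('pics/c13.png',b)
"
```

```text
12.8167 [543.740571   229.8334839  116.33989405] [2.13837170e+00 2.30095277e+00 1.38366777e-03] [ 0.37350948  0.97123805 -4.1064622 ] [-0.04175072 -0.06968499  0.01131455] 33.59457587487134
```

View pics/c12.png

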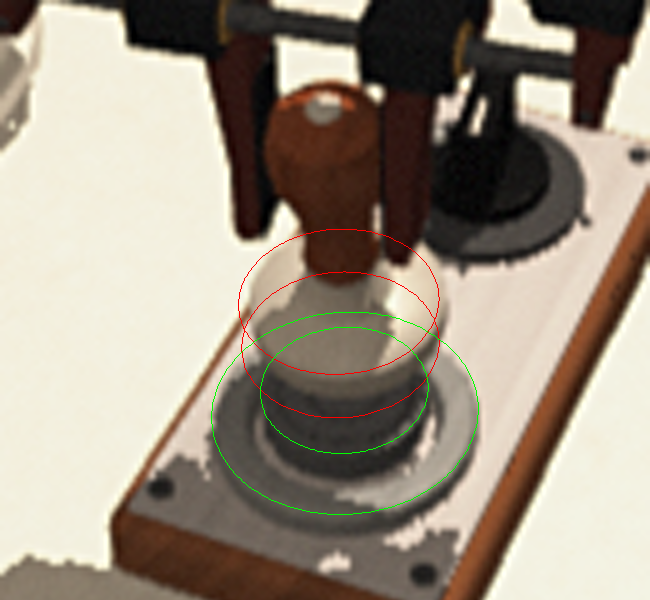

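View pics/c13.png

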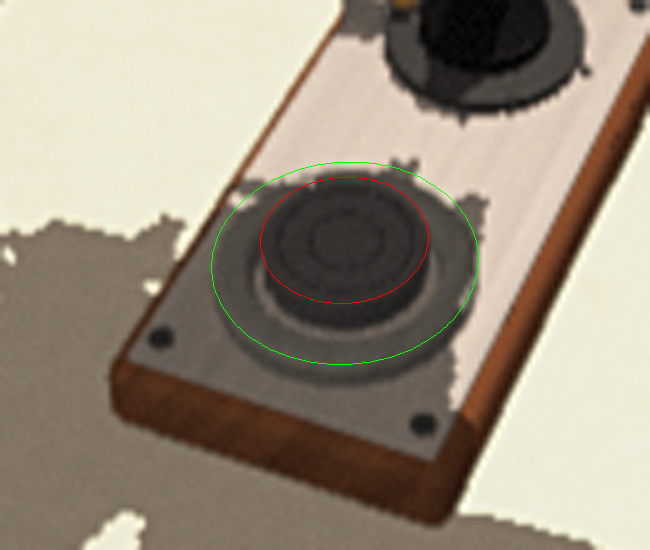

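```bash
python3 -c "
from h import *
e=np.array([543.7,229.8,116.3])
S=5
for z0 in (66,70,74,78):
  for dy in (0,-6):
    q=lambda z:(proj('side',[[e[0],e[1]+dy,z]])[0]-[220,270]+.5)*S
    th=np.linspace(0,6.28,100)
    f=lambda r,z:((proj('side',[[e[0]+r*np.cos(a),e[1]+dy+r*np.sin(a),z] for a in th])-[220,270]+.5)*S)
    b=f(29,z0);h=f(18,z0+80)
    print(z0,dy,'cap',q(z0+94),'base bottom',b.max(0)[1],'x',b[:,0].min(),b[:,0].max(),'handle x',h[:,0].min(),h[:,0].max())
im=cv2.imread('pics/s9.png')
cv2.imwrite('pics/c14.png',cv2.resize(im[280:370,250:340],None,fx=6.6,fy=6.6,interpolation=cv2.INTER_CUBIC))
# prelift & initial check of base in c10/s7
for f,e,z0 in(('s7.png',[601,-157.2],0),('s8.png',[601.4,-157.2],150.7)):
    print(f,'cap px',proj('side',[[e[0],e[1],z0+94]])[0],'base',[proj('side',[[e[0]+29*np.cos(a),e[1]+29*np.sin(a),z0] for a in th]).min(0),proj('side',[[e[0]+29*np.cos(a),e[1]+29*np.sin(a),z0] for a in th]).max(0)])
"
```

```text
66 0 cap [332.2101008  114.56770641] base bottom 428.06734099270784 x 242.7185048650412 439.4048638787976 handle x 268.401964853318 398.73459703348686
66 -6 cap [339.70426183 100.69210967] base bottom 412.85694544413275 x 250.22110783360148 445.6910947717884 handle x 276.23367601323196 405.7041551988783
70 0 cap [331.79241746 103.57614891] base bottom 418.59829405659184 x 242.0468672333527 439.35946432311425 handle x 267.77168545023784 398.5479895785622
70 -6 cap [339.31484121  89.72516588] base bottom 403.3978112031997 x 249.57722525526918 445.6657110851003 handle x 275.6338705043848 405.5421997913709
74 0 cap [331.37181398  92.50885886] base bottom 409.06714418844615 x 241.3708942063107 439.3137661604868 handle x 267.13705168706866 398.3600900048347
74 -6 cap [338.92271475  78.68314526] base bottom 393.87702071885144 x 248.92921078245365 445.64015786632297 handle x 275.02994691438744 405.3791287563831
78 0 cap [330.94825929  81.36504249] base bottom 399.47327311208113 x 240.69054329685116 439.2677664125347 handle x 266.4980178297037 398.1708847134334
78 -6 cap [338.52785384  67.56526595] base bottom 384.2939638972567 x 248.27702415737377 445.6144334012822 handle x 274.4218622573334 405.2149304131987
s7.png cap px [325.48028997 190.58577073] base [array([311.26695843, 220.91080249]), array([338.14073101, 236.19084615])]
s8.png cap px [326.71310725 120.6251312 ] base [array([311.16238153, 158.97748695]), array([340.43330392, 172.76492423])]
```

View pics/c14.png

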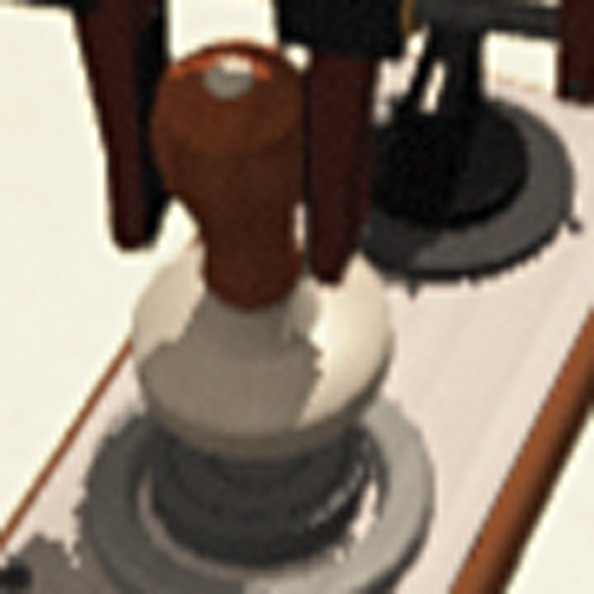

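Request:
carry_out(
  targets=[
    [[0, 0, 0], [0, 0, 0], 20],
    [[0, 0, 0], [0, 0, 0], 20],
    [[0, 0, 0], [0, 0, 0], 20],
  ],
)

```text
t: 13.12
ee_pos: [543.6, 229.8, 116.6]
orientation: [2.138, 2.301, 0.002]
ft_force: [-0.0, 0.1, -4.5]
width: 33.6
```

```bash
cat > fit.py <<'E'
from h import *
import sys
from scipy.optimize import least_squares
from scipy.spatial.transform import Rotation as Ro
def model(p,e):
    # p: tilt rx, ry (rad), x,y offsets of the grip point, slide s: grip height above underside
    R=Ro.from_rotvec([p[0],p[1],0]).as_matrix(); g=np.array([e[0]+p[2],e[1]+p[3],e[2]+19])
    f=lambda P:g+(np.array(P)-[0,0,p[4]])@R.T
    th=np.linspace(0,2*np.pi,240)
    ring=lambda r,z:proj('side',f(np.c_[r*np.cos(th),r*np.sin(th),0*th+z]))
    return f,ring
def fit(e,cap,left,right,bottom,wood,xy=False):
    def res(p):
        f,ring=model(p,e); b=ring(29,0); b2=ring(29,14); w=ring(14,28)
        bb=np.vstack([b,b2])
        r=list(proj('side',f([[0,0,94]]))[0]-cap)+[bb[:,0].min()-left, bb[:,0].max()-right, b[:,1].max()-bottom, w[:,1].max()-wood]
        return np.array(r+[p[0]/.5,p[1]/.5,p[2]/2,p[3]/2,(p[4]-65)/3])
    s=least_squares(res,[0,0,0,0,65]); return s
E
python3 -c "
from fit import *
np.set_printoptions(precision=3,suppress=True)
o=monitor.get_obs();print(o['t'],o['ee_pos'],o['ft_force'],o['moment'],o['width'])
im=save('side','s10.png')
cv2.imwrite('pics/c15.png',cv2.resize(im[280:370,250:340],None,fx=6.6,fy=6.6,interpolation=cv2.INTER_CUBIC)[:,:,::-1])
k=lambda u,v:(250+u/6.6-.5,280+v/6.6-.5)
s=fit([543.7,229.8,116.3],k(228,74),k(133,0)[0],k(392,0)[0],k(0,458)[1],k(0,308)[1]);print(s.x,s.fun)
"
```

```text
13.1167 [543.551 229.85  116.562] [-0.026  0.053 -4.517] [-0.04  -0.041  0.077] 33.59870952637104
[-0.159  0.004  0.784 -1.046 62.591] [ 0.134 -0.086 -0.391  0.408 -1.028  1.727 -0.317  0.008  0.392 -0.523
 -0.803]
```

View pics/c15.png

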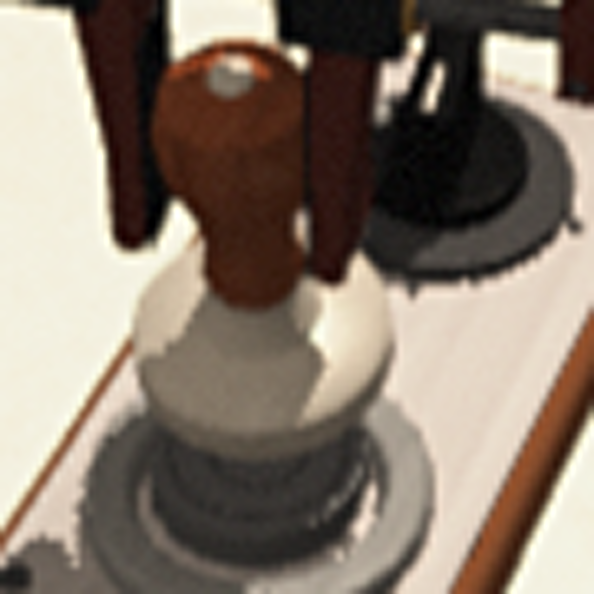

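Request:
carry_out(
  targets=[
    [[1, 0, 0], [0, 0.3, 0], 20],
    [[2, 0, 0], [0, 0.7, 0], 20],
    [[3, 0, 0], [0, 1, 0], 20],
    [[4, 0, 0], [0, 1.3, 0], 20],
    [[5, 0, 0], [0, 1.7, 0], 20],
    [[6, 0, 0], [0, 2, 0], 20],
    [[7, 0, 0], [0, 2.3, 0], 20],
    [[8, 0, 0], [0, 2.7, 0], 20],
    [[8, 0, 0], [0, 2.7, 0], 20],
    [[8, 0, 0], [0, 2.7, 0], 20],
  ],
)

```text
t: 14.0
ee_pos: [543.1, 232.0, 115.6]
orientation: [-2.072, -2.228, -0.156]
ft_force: [0.3, 0.2, -5.0]
width: 33.6
```

```bash
python3 -c "
from fit import *
o=monitor.get_obs();print(o['t'],o['ee_pos'],o['orientation'],o['ft_force'],o['moment'],o['width'])
R=Ro.from_rotvec(o['orientation']).as_matrix();print(R)
g=o['ee_pos']-19*R[:,2];print('grip',g)
im=save('side','s11.png').copy()
th=np.linspace(0,6.28,200);S=6.6
b=cv2.resize(im[280:370,250:340],None,fx=S,fy=S,interpolation=cv2.INTER_CUBIC)
for r,h in((29,0),(29,14),(14,28),(3,94)):
    p=(proj('side',[[g[0]+r*np.cos(a),g[1]+r*np.sin(a),g[2]-65+h] for a in th])-[250,280]+.5)*S
    cv2.polylines(b,[p.astype(int).reshape(-1,1,2)],True,(0,255,255),1)
cv2.imwrite('pics/c16.png',b[:,:,::-1])
"
```

```text
14.0 [543.1252735  232.01653926 115.60724261] [-2.07173233 -2.22826686 -0.15568377] [ 0.25607941  0.22017626 -5.03947525] [-0.22054374 -0.09580464 -0.03377029] 33.61810355805129
[[-7.27059571e-02  9.97353418e-01 -6.40036702e-05]
 [ 9.87654680e-01  7.20078574e-02  1.39115424e-01]
 [ 1.38751852e-01  1.00513065e-02 -9.90276171e-01]]
grip [543.12648957 229.37334621 134.42248986]
```

View pics/c16.png

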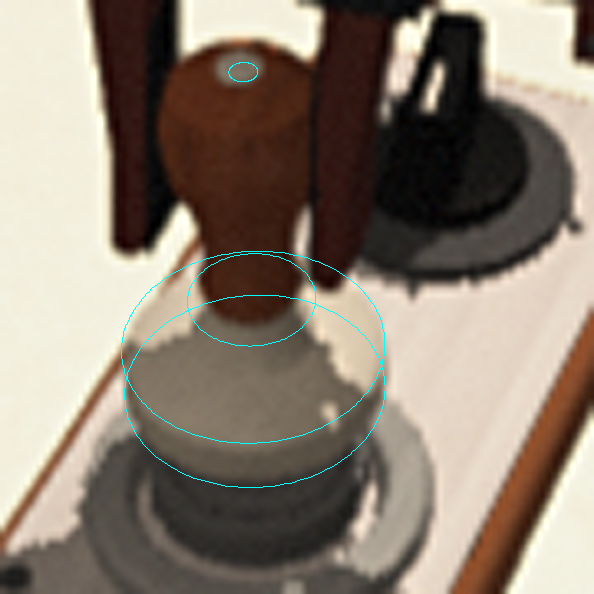

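Request:
carry_out(
  targets=[
    [[0.7, 0, 0], [0, 0.5, -4], 20],
    [[1.5, 0, 0], [0, 0.7, -8], 20],
    [[1.5, 0, 0], [0, 0.7, -12], 20],
    [[1.5, 0, 0], [0, 0.7, -15], 20],
    [[1.5, 0, 0], [0, 0.7, -15], 20],
    [[1.5, 0, 0], [0, 0.7, -15], 20],
    [[1.5, 0, 0], [0, 0.7, -15], 20],
  ],
)

```text
t: 14.63
ee_pos: [543.1, 233.3, 100.7]
orientation: [-2.058, -2.215, -0.184]
ft_force: [0.1, 0.1, -4.5]
width: 33.8
```

```bash
cat > ov.py <<'E'
from fit import *
def ov(tag,dz=0):
    o=monitor.get_obs();print(o['t'],o['ee_pos'],o['ft_force'],o['moment'],o['width'])
    R=Ro.from_rotvec(o['orientation']).as_matrix()
    g=o['ee_pos']-19*R[:,2];print('grip',g,'under',g[2]-65,'tiltdeg',np.degrees(R[1,2]))
    im=save('side','s%s.png'%tag).copy()
    th=np.linspace(0,6.28,200);S=6.6
    b=cv2.resize(im[290:380,245:335],None,fx=S,fy=S,interpolation=cv2.INTER_CUBIC)
    for r,h in((29,0),(29,14),(14,28),(3,94)):
        p=(proj('side',[[g[0]+r*np.cos(a),g[1]+r*np.sin(a),g[2]-65+h+dz] for a in th])-[245,290]+.5)*S
        cv2.polylines(b,[p.astype(int).reshape(-1,1,2)],True,(0,255,255),1)
    cv2.imwrite('pics/o%s.png'%tag,b[:,:,::-1])
E
python3 -c "
from ov import *
ov('12')"
```

```text
14.6333 [543.14694114 233.28952998 100.66619931] [ 0.08162004  0.13056992 -4.5150855 ] [-0.20582586 -0.10546007 -0.04018885] 33.83936930968921
grip [543.14648858 230.1541917  119.40572048] under 54.40572047744655 tiltdeg 9.454823717341782
```

View pics/o12.png

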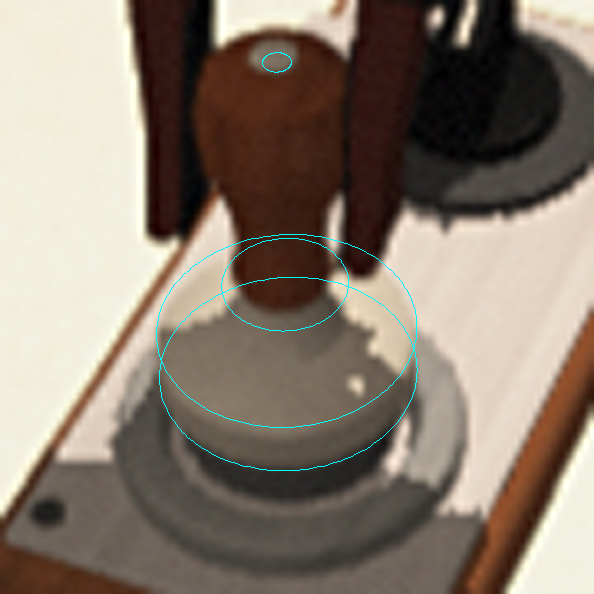

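Request:
carry_out(
  targets=[
    [[0, 0, 0], [0, 0, -1], 20],
    [[0, 0, 0], [0, 0, -2], 20],
    [[0, 0, 0], [0, 0, -3], 20],
    [[0, 0, 0], [0, 0, -4], 20],
    [[0, 0, 0], [0, 0, -4], 20],
    [[0, 0, 0], [0, 0, -4], 20],
  ],
)

```text
t: 15.18
ee_pos: [543.2, 233.2, 96.7]
orientation: [-2.058, -2.215, -0.184]
ft_force: [-0.1, 0.0, -3.3]
width: 33.7
```

Request:
carry_out(
  targets=[
    [[0, 0, 0], [0, 0, -0.5], 20],
    [[0, 0, 0], [0, 0, -1], 20],
    [[0, 0, 0], [0, 0, -1], 20],
    [[0, 0, 0], [0, 0, -1], 20],
  ],
)

```text
t: 15.52
ee_pos: [543.2, 233.3, 95.8]
orientation: [-2.058, -2.215, -0.184]
ft_force: [-0.7, 1.6, -2.2]
width: 34.0
```

Request:
carry_out(
  targets=[
    [[0, 0, 0], [0, 0, -0.5], 20],
    [[0, 0, 0], [0, 0, -1], 20],
    [[0, 0, 0], [0, 0, -1], 20],
    [[0, 0, 0], [0, 0, -1], 20],
  ],
)

```text
t: 15.85
ee_pos: [543.2, 233.3, 94.8]
orientation: [-2.058, -2.215, -0.185]
ft_force: [-0.2, 1.5, -0.3]
width: 33.8
```

Request:
carry_out(
  targets=[
    [[0, 0, 0], [0, 0, -0.5], 20],
    [[0, 0, 0], [0, 0, -1], 20],
    [[0, 0, 0], [0, 0, -1], 20],
    [[0, 0, 0], [0, 0, -1], 20],
  ],
)

```text
t: 16.18
ee_pos: [543.2, 233.3, 93.8]
orientation: [-2.058, -2.215, -0.184]
ft_force: [-0.6, 0.3, 0.8]
width: 33.5
```

Request:
carry_out(
  targets=[
    [[0, 0, 0], [0, 0, -0.5], 20],
    [[0, 0, 0], [0, 0, -1], 20],
    [[0, 0, 0], [0, 0, -1], 20],
    [[0, 0, 0], [0, 0, -1], 20],
    [[0, 0, 0], [0, 0, -1], 20],
  ],
)

```text
t: 16.6
ee_pos: [543.2, 233.2, 92.8]
orientation: [-2.058, -2.215, -0.184]
ft_force: [-0.1, 0.7, 2.0]
width: 33.8
```

```bash
python3 -c "
from ov import *
ov('13')"
```

```text
16.6 [543.19651488 233.23710244  92.79019905] [-0.09531841  0.67435588  2.00567142] [0.18735046 0.0113117  0.01873447] 33.834578390887174
grip [543.19225774 230.09852971 111.52917829] under 46.52917829106147 tiltdeg 9.464577435999583
```

View pics/o13.png

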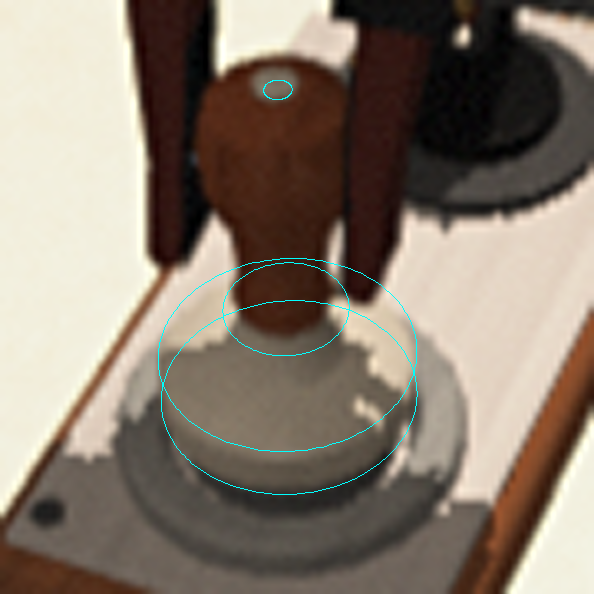

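Request:
carry_out(
  targets=[
    [[0, 0, 0], [0, 0, -0.4], 20],
    [[0, 0, 0], [0, 0, -0.4], 20],
    [[0, 0, 0], [0, 0, -0.4], 20],
    [[0, 0, 0], [0, 0, -0.4], 20],
    [[0, 0, 0], [0, 0, -0.4], 20],
    [[0, 0, 0], [0, 0, -0.4], 20],
  ],
)

```text
t: 17.15
ee_pos: [543.2, 233.2, 92.3]
orientation: [-2.058, -2.215, -0.184]
ft_force: [-0.2, 1.1, 2.7]
width: 33.4
```

```bash
python3 -c "
from ov import *
k=lambda u,v:(245+u/6.6-.5,290+v/6.6-.5)
s=fit([543.2,230.1,92.5],k(273,82),k(162,0)[0],k(416,0)[0],k(0,488)[1],k(0,335)[1]);print(s.x,s.fun)
th=np.linspace(0,6.28,200)
im=save('side','s14.png').copy();S=5
b=cv2.resize(im[290:410,220:350],None,fx=S,fy=S,interpolation=cv2.INTER_CUBIC)
for r,z in((40,42),(28,42),(40,32)):
    p=(proj('side',[[543+r*np.cos(a),230+r*np.sin(a),z] for a in th])-[220,290]+.5)*S
    cv2.polylines(b,[p.astype(int).reshape(-1,1,2)],True,(0,255,0),1)
cv2.imwrite('pics/o14.png',b[:,:,::-1])
o=monitor.get_obs();print(o['t'],o['ee_pos'],o['ft_force'],o['qvel'])
"
```

```text
[-2.19431507e-02  6.00224916e-03  6.82409152e-01 -8.06128485e-01
  6.29343737e+01] [ 0.14239454 -0.07102065 -0.40632685  0.41013852 -0.89614479  1.44469912
 -0.0438863   0.0120045   0.34120458 -0.40306424 -0.68854211]
17.2 [543.14498085 233.21486804  92.33148955] [0.06038944 1.02833783 2.81705793] [-0.0010373   0.00162361  0.00045604  0.00233573 -0.00138415  0.00083987]
```

View pics/o14.png

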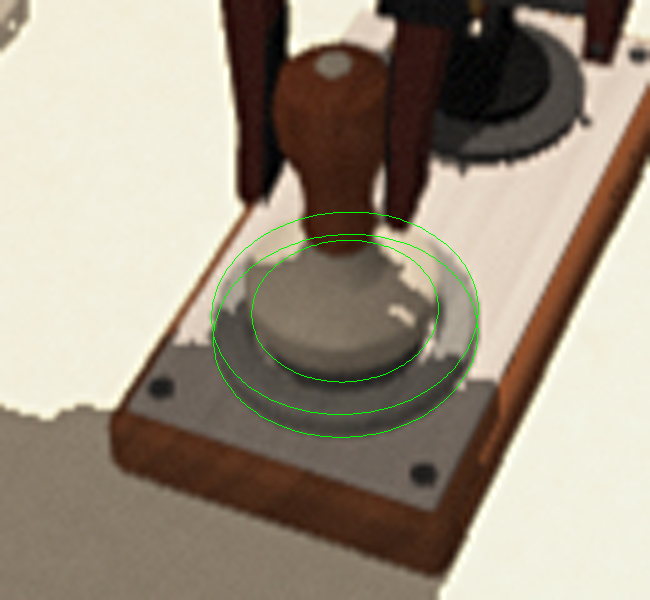

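```bash
python3 -c "
from workcell import order
print(order.close_job())"
```

```text
the job is handed in; nothing more can be done
None
```

I handed the job in at about 17 s, with the tamper still gripped and pressing the pad about halfway down. No verdict comes back, so what follows is from my own last checks.

**Dial:** I turned the black dial clockwise to its stop, about 1.4 rad judged from the tool's angle. I let go, and the picture showed the pad raised out of its collar.

**Tamper:** I picked up the wooden-handled one, not the purple or yellow look-alikes. On the way to the pad it swung about 9° in the grip. I tilted the tool about 9.5° to bring it upright again before pressing, so the gripper is tilted but the tamper is not.

**Last checks:**

| Check | Value | Allowed |
|---|---|---|
| Press force (wrist force plus tamper's weight) | about 7 N | 4 to 14 N |
| Pad travel, from that force | about 4.7 mm | 3.5 to 6.8 mm |
| Pad travel, from the descent after contact | about 5 mm | 3.5 to 6.8 mm |
| Tilt, fitted from the side picture | about 0.02 rad | under 0.1 rad |
| Offset from the pad's centre | about 1 to 3 mm | under 8 mm |

- **At rest:** the arm was still, and the fingers were well clear of the trainer.
- **Disagreement:** the side picture showed the tamper about 1 pixel (1 to 2 mm) off where the tool pose put it. I left this alone because it is within tolerance.
- **Unconfirmed from above:** I did not check the final centring from the top camera, because the arm was in its view of the trainer.
- **Dosing cup and bar measure:** I never brought the arm close to either, but I did not measure their positions again at the end.

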